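Shut the trinket box and slide it up to the tray

TASK

First push the trinket box's open lid over so that it falls shut. Then, without lifting the box, push it along the dresser top until its hinged long side lies flush against the tray's near long edge, about halfway along that edge. Leave the soap dish, bottle, jar and travel mirror as they stand.

Things in the scene. Friction and masses are not known exactly. Their poses are not given: they have to be found in the camera images.
- box_center (a point): Centre of the shut loose trinket box: plain brown wood, 80 mm (x) by 110 mm (y) by 53 mm high with the lid shut (open-topped box 45 mm high, walls 7 mm, lid 8 mm thick), about 0.45 kg, standing loose on the dresser. The point is half-way up, 26.5 mm above the box's underside; x points to the hinged long side (away from the robot when the box is square), y along its length, z up. It starts left or right of the tray's middle line, turned up to 0.3 rad.
- box_lid (a joint): Angle of the flip lid, rad: 0 shut, 1.57 upright, 1.9 its stop. No handle; 80 by 110 mm, hinged on top of the box's +x long side, 45 mm up, 40 mm from the centre. Starts leaning back at 1.65 to 1.8, free edge up to 125 mm above the dresser. Pushed from behind (box's +x side, towards -x) with little force, it stays where left until about 1.1, below which it falls shut.
- lid_edge (a point): Middle of the lid's free edge, opposite the hinge, 80 mm from the hinge and half-way through the lid's thickness.
- tray: Rectangular copper-toned metal tray, 160 mm (x) by 300 mm (y), upright rim 22 mm high and 4 mm thick, fixed firmly on the dresser beyond the box. Origin: centre of its underside; x points away from the robot, y along its length. Its near long edge is the face at x = -80 mm in this frame.
- soap_dish: Loose white ceramic soap dish, 110 mm (x) by 80 mm (y) by 22 mm high, on the other side of the tray's middle line from the box. Origin: centre of its underside. To be left alone.
- bottle: Loose angular smoked bottle with black stopper, 50 by 50 mm, 145 mm tall, standing in the tray near one of its ends. Origin: centre of its underside. To be left alone.
- jar: Loose small white round jar, 54 mm across, 45 mm tall, standing in the tray near its other end. Origin: centre of its underside. To be left alone.
- mirror: Loose black plastic folding travel mirror standing open, base 75 mm (x) by 110 mm (y), about 155 mm tall, on the dresser to the left (+y) of the tray. Origin: centre of its underside. To be left alone.
- trinket_box: The same loose trinket box; origin at the centre of its underside, axes as for its centre.
Things that resemble listed ones, but are neither listed nor needed, are in the scene too. Of the things that look like the trinket_box, the middle-sized one is meant.

How it is judged:
By the outcome, as a careful person would: the job done as asked, in the order asked, and still so for the second after the job is handed in, with the robot touching nothing.
It also fails if it takes over 72 s, if anything falls off the work surface, if the arm or the gripper's body presses on something with over 40 N, if the wrist force passes 120 N, or if a joint passes its speed limit or range.

ROBOT

A 6-joint arm with a two-finger parallel gripper is mounted at the origin on the work surface. World frame = base frame: x ahead of the robot, y to its left, z up, the work surface at z = 0. Lengths are in m, angles in rad, forces in N, time in s.
With the tool pointing down it reaches from about 0.375 to 0.75 m from the base axis. Payload 9 kg.
Tool frame: the origin (TCP) lies between the finger pads; the fingertips stand 17 mm ahead of it and the grasp point (between the pads) lies 2 mm behind it; z points along the fingers, y is the line along which they close (so a half turn about z gives the same grasp; the last joint's range is limited). The gripper opens to 85 mm and grips with 20 to 120 N. Pads are 22 mm wide; open, the fingers measure 114 mm over their backs; the gripper's body (76 mm by 85 mm) begins 54 mm behind the grasp point. The pads swing forward as they close: fully open they stand 13 mm farther back than shut.
Start: joints at [1.033, 0.104, 0.097, 1.564, 0, 1.353], TCP at [0.189, 0.57, 0.208] pointing down, gripper open.
Joint ranges: [-2.99, 2.99], [-0.84, 1.86], [-1.1, 1.16], [-1.84, 2.11], [-1.51, 1.56], [-3.14, 3.14]. Speed limits (rad/s): [2.22, 2.22, 2.57, 3.14, 3.14, 3.14].

INTERFACE

Orientations are given as a rotation vector (axis times angle).
In Python, from rig import manip gives the robot as it stands.
- The arm moves only by the tool carry_out, never from a script. Its argument "rows" is a list of rows, each a list of 5 numbers: the shift along the world's x, y, z in mm, then the turn about the world's z in rad, then the closure, from -1 (fully open) to 1 (shut). A call has exactly 10 rows; each row is the pose to reach, as a shift and turn from the pose commanded when the call began; what a row does not reach only later rows make up. A row lasts 1/10 s, in which the tool goes at most 50 mm and 8.59 degrees, less where a joint would pass 70% of its speed; a pose out of reach is approached as far as the arm can. A call with a gripper value outside its range is refused whole. The fingers move at their own pace and stop on an object; the grip force is fixed at half the most. Time passes only in rows, so rows that repeat a pose let the fingers close, or fill a call up. It gives the time, the measured TCP pose, the force, the opening and the grip force at its end, in the units of the state.
- manip.get_obs(): the state, without advancing time (a new reading comes with each control period).
- manip.snapshot(name): name is "side" or "top" or "wrist"; returns a dict with "image" (400x640x3 uint8, red, green, blue), "mtx" (3x3 intrinsics, pixels), "camera_from_world" (4x4, takes a point from world to camera coordinates). Camera axes: x right, y up, looking along -z (the intrinsics and any distortion apply to the point x, -y, -z); pixel columns grow to the right and rows downward; lengths in m; the calibration is good to about 2 mm. A picture is of the moment at which its call begins. There is no depth.
- manip.close_job(): hands the job in; it is judged then, once.
The state is a dict: "time_s": time; "joints": joint angles; "joint_vel": joint speeds; "joint_efforts": joint torques, N m; "position": TCP position; "tool_rot": TCP orientation; "wrist_force": force on the tool from outside, world axes, zero at the start; "torque": the same for the moment, N m; "gripper_width": finger opening in m; "grip_force": force on a finger pad.
Only numpy, scipy, OpenCV 4.12 (cv2) and the standard library are available. Lean on these libraries where they do the work, as an engineer would, in place of code of your own. Each camera call takes 0.05 s, during which the arm holds its last target. There are 200 camera calls.

## Working session

There is one attempt and no reset: what is moved stays moved. The work goes in short steps, Python scripts to look and compute and a tool call to move; the robot and the scene stay as the last step left them, time stands still between calls to the robot, and variables do not carry over. Pictures are saved under pics/ and viewed, at most 10 in all, crops included, and the job is handed in when it is done.

Besides the shell and the picture viewer there is one more tool, called after ">>>" as name(argument=value, ...), one argument or row to a line, values as JSON. carry_out: Moves the arm, as the interface text tells. Its arguments: {"type":"object","properties":{"rows":{"type":"array"}},"required":["rows"]}

```bash
mkdir -p pics; cat > h.py <<'E'
import numpy as np, cv2
from rig import manip
def snap(n,f):
    s=manip.snapshot(n); cv2.imwrite(f,s["image"][...,::-1]); np.savez(f[:-4]+".npz",**s); return s
def ray(s,u,v):
    K,T=s["mtx"],s["camera_from_world"]; p=np.linalg.inv(K)@[u,v,1]; d=T[:3,:3].T@np.array([p[0],-p[1],-p[2]])
    return -T[:3,:3].T@T[:3,3], d
def onz(s,u,v,z):
    c,d=ray(s,u,v); return c+d*(z-c[2])/d[2]
def proj(s,P):
    q=s["camera_from_world"]@np.append(P,1); p=s["mtx"]@[q[0],-q[1],-q[2]]; return p[:2]/p[2]
E
python3 - <<'E'
from h import *
for n in("top","side"):
    s=snap(n,f"pics/{n}0.png"); print(n,{k:v for k,v in s.items() if k not in("image",)})
print(manip.get_obs())
E
```

```text
top {'mtx': array([[442.32930279,   0.        , 319.48618211],
       [  0.        , 442.32930279, 195.74820106],
       [  0.        ,   0.        ,   1.        ]]), 'camera_from_world': array([[ 0.00637772, -0.99987989,  0.0141252 ,  0.03879163],
       [ 0.99233206,  0.00807194,  0.12333662, -0.54035186],
       [-0.12343583,  0.01323028,  0.99226436, -1.02445424],
       [ 0.        ,  0.        ,  0.        ,  1.        ]])}
side {'mtx': array([[480.41530123,   0.        , 319.98684174],
       [  0.        , 480.41530123, 200.75299511],
       [  0.        ,   0.        ,   1.        ]]), 'camera_from_world': array([[-0.99735449, -0.06990864,  0.01991988,  0.55528494],
       [ 0.05514046, -0.54902692,  0.8339838 , -0.04807404],
       [-0.04736612,  0.83287588,  0.55142926, -1.26971543],
       [ 0.        ,  0.        ,  0.        ,  1.        ]])}
{'time_s': 0.1, 'joints': array([ 1.03330246e+00,  1.04647877e-01,  9.65522529e-02,  1.56391011e+00,
       -3.14311979e-05,  1.35311688e+00]), 'joint_vel': array([-0.00174518, -0.00335471,  0.00152411, -0.00169825,  0.00059801,
       -0.00030739]), 'joint_efforts': array([ 4.98251844e-03, -5.58208144e+01,  5.04719174e+01,  1.31006143e-02,
       -3.60460554e-04, -1.22973024e-06]), 'position': array([0.18845015, 0.5692891 , 0.20769812]), 'tool_rot': array([-5.00158659e-01, -3.10110057e+00,  1.78387252e-03]), 'wrist_force': array([ 0.00868186, -0.36781119,  0.60328502]), 'torque': array([ 0.01301704,  0.02171091, -0.00550552]), 'grip_force': 0.0, 'gripper_width': 0.08532728352110688}
```

View pics/top0.png

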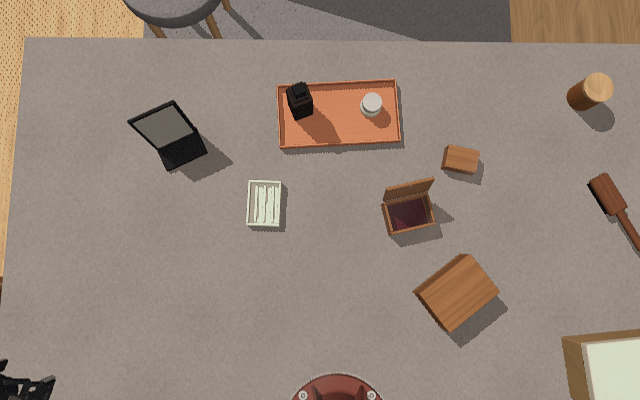

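View pics/side0.png

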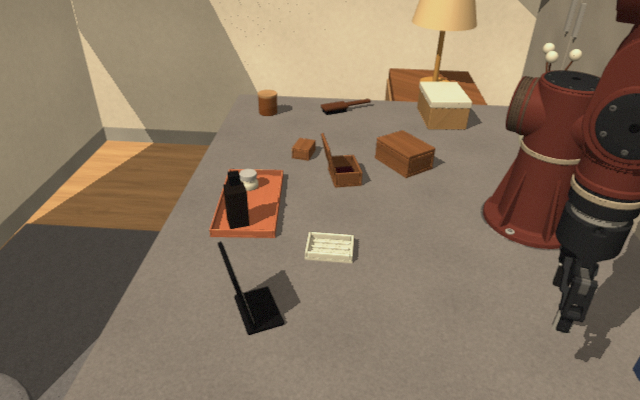

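The top view shows three brown boxes: a small shut one at (460,159), an open one at (409,210) and a large one at (457,292). The open middle-sized one is the target. The tray is at (340,113), the bottle at (299,100), the jar at (371,104), the soap dish at (265,203) and the mirror at (170,135). The side view agrees, with the open box at (342,165). Next is a close crop and a measurement.

```bash
python3 - <<'E'
from h import *
s=dict(np.load("pics/top0.npz")); im=s["image"]
hsv=cv2.cvtColor(im,cv2.COLOR_RGB2HSV)
c=cv2.resize(im[130:250,360:500],None,fx=5,fy=5,interpolation=cv2.INTER_CUBIC); cv2.imwrite("pics/crop.png",c[...,::-1])
# tray
m=((hsv[...,1]>140)&(hsv[...,2]>100)&(hsv[...,0]<16)).astype(np.uint8); m[170:]=0; m[:, :260]=0; m[:,420:]=0;m[:60]=0
k=max(cv2.findContours(m,0,2)[0],key=cv2.contourArea)
W=np.array([onz(s,u,v,.022)[:2] for u,v in k[:,0]],np.float32)
print("tray",cv2.minAreaRect(W)); print(cv2.boxPoints(cv2.minAreaRect(W)))
m=((hsv[...,1]>90)&(hsv[...,2]>40)&(hsv[...,0]<20)).astype(np.uint8)
for k in cv2.findContours(m[150:340,360:520].copy(),0,2)[0]:
    if cv2.contourArea(k)>100:
        print("brown",cv2.approxPolyDP(k,3,True)[:,0].__add__([360,150]).tolist())
t=dict(np.load("pics/side0.npz")); c=cv2.resize(t["image"][120:200,290:390],None,fx=6,fy=6,interpolation=cv2.INTER_CUBIC); cv2.imwrite("pics/crop2.png",c[...,::-1])
E
```

```text
tray ((0.749053418636322, -0.019363999366760254), (0.16078513860702515, 0.2615375220775604), 3.9987218379974365)
[[ 0.6597375   0.10548031]
 [ 0.6779756  -0.15542054]
 [ 0.8383693  -0.14420831]
 [ 0.82013124  0.11669254]]
brown [[470, 254], [460, 253], [413, 291], [437, 323], [449, 332], [499, 292]]
brown [[433, 177], [386, 188], [381, 207], [389, 235], [435, 224], [425, 191]]
brown [[444, 150], [441, 168], [466, 174], [475, 172], [479, 151]]
```

View pics/crop.png

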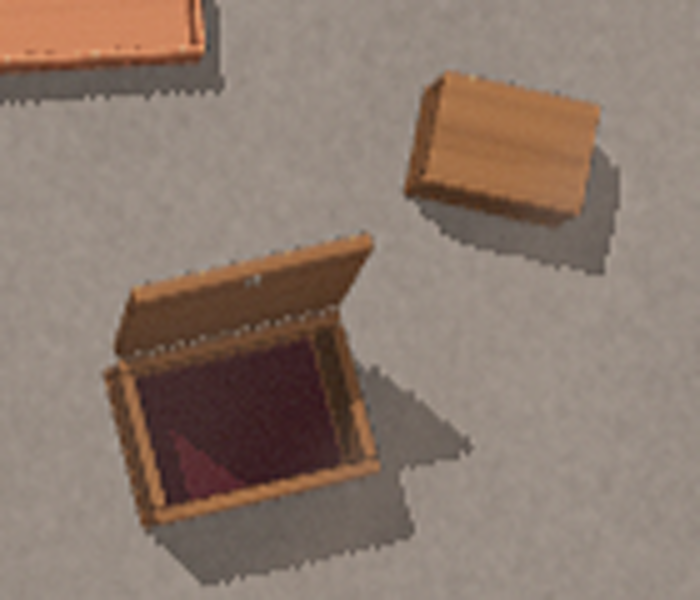

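View pics/crop2.png

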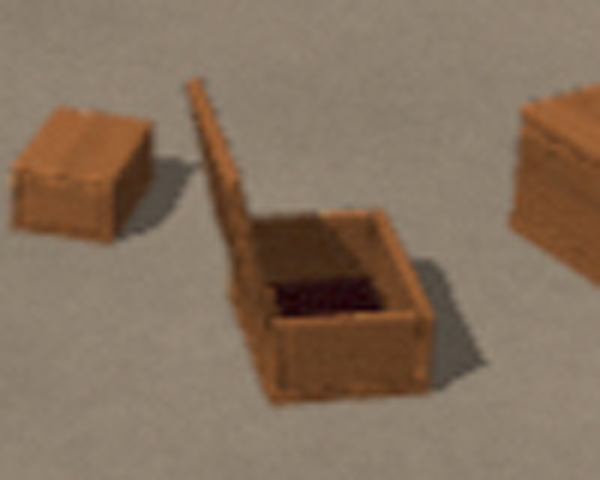

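The crops confirm it: the open box has rim corners at about crop px (157,522), (378,467), (338,320) and (122,362). Its lid's free edge runs from (135,292) to (372,240). The small box stands behind it to the right.

```bash
python3 - <<'E'
from h import *
s=dict(np.load("pics/top0.npz")); im=s["image"]; t=dict(np.load("pics/side0.npz"))
print("cam",ray(s,0,0)[0])
f=lambda x,y:(360+x/5,130+y/5)
R=[onz(s,*f(*p),.045)[:2] for p in[(157,522),(378,467),(338,320),(122,362)]]
print(np.round(R,4)); R=np.array(R); print("sides",[np.linalg.norm(R[i]-R[(i+1)%4]).round(4) for i in range(4)],"c",R.mean(0))
d=R[0]-R[1]; print("yaw near",np.arctan2(-d[0],d[1]))
d=R[3]-R[2]; print("yaw far",np.arctan2(-d[0],d[1]))
for z in(.115,.12,.125): print("lid edge",z,[onz(s,*f(*p),z)[:2].round(4) for p in[(135,292),(372,240)]])
hsv=cv2.cvtColor(im,cv2.COLOR_RGB2HSV)
m=((hsv[...,1]>120)&(hsv[...,2]>90)&(hsv[...,0]<16)).astype(np.uint8); m[170:]=0; m[:, :260]=0; m[:,420:]=0;m[:60]=0
n,l,st,_=cv2.connectedComponentsWithStats(m); m=np.isin(l,[i for i in range(1,n) if st[i,4]>15])
v,u=np.nonzero(m); h=cv2.convexHull(np.c_[u,v].astype(np.int32))
W=np.array([onz(s,a,b,.022)[:2] for a,b in h[:,0]],np.float32); r=cv2.minAreaRect(W); print("tray",r,cv2.boxPoints(r))
# near edge fit
P=[]
for uu in range(288,396,4):
    vv=np.nonzero(m[:,uu])[0].max()+.5; P.append(onz(s,uu+.5,vv,.022)[:2])
P=np.array(P); k=np.polyfit(P[:,1],P[:,0],1); print("near edge x=%.4f y + %.4f"%tuple(k),np.abs(np.polyval(k,P[:,1])-P[:,0]).max())
# small box corners
print("small",[onz(s,*f(*p),.035)[:2].round(3) for p in[(445,72),(600,105),(578,217),(430,183)]])
print("dish",[onz(s,*p,.02)[:2].round(3) for p in[(247,226),(280,228),(282,182),(250,181)]])
g=lambda x,y:(290+x/6,120+y/6)
# side: near-left rim corners
for nme,p,z in[("rim hinge/left",(270,320),.045),("rim near/left",(432,318),.045),("rim near/right",(382,212),.045),("bot near left",(430,388),0),("bot hinge left",(275,402),0)]: print(nme,onz(t,*g(*p),z)[:2].round(4))
E
```

```text
cam [0.40950672 0.05670248 1.08262666]
[[ 0.4487 -0.1263]
 [ 0.4752 -0.231 ]
 [ 0.5449 -0.2137]
 [ 0.524  -0.1107]]
sides [np.float64(0.108), np.float64(0.0718), np.float64(0.1051), np.float64(0.0769)] c [ 0.4981745  -0.17043702]
yaw near 0.24833097385930428
yaw far 0.19992477668686343
lid edge 0.115 [array([ 0.5475, -0.1056]), array([ 0.5717, -0.2115])]
lid edge 0.12 [array([ 0.5468, -0.1047]), array([ 0.5709, -0.2101])]
lid edge 0.125 [array([ 0.5461, -0.1039]), array([ 0.5701, -0.2088])]
tray ((0.7484197616577148, -0.0016933828592300415), (0.1634129285812378, 0.299172580242157), 3.818598747253418) [[ 0.65693253  0.14211933]
 [ 0.6768568  -0.15638904]
 [ 0.839907   -0.1455061 ]
 [ 0.8199827   0.15300228]]
near edge x=-0.0669 y + 0.6663 0.0011372636044737483
small [array([ 0.668, -0.271]), array([ 0.653, -0.347]), array([ 0.597, -0.334]), array([ 0.613, -0.263])]
dish [array([0.467, 0.216]), array([0.463, 0.137]), array([0.575, 0.134]), array([0.576, 0.211])]
rim hinge/left [ 0.5226 -0.1081]
rim near/left [ 0.4463 -0.1179]
rim near/right [ 0.4711 -0.2219]
bot near left [ 0.4442 -0.1282]
bot hinge left [ 0.5185 -0.1076]
```

Measured values:

| Item | Centre (m) | Yaw (rad) | Note |
|---|---|---|---|
| Box | (0.499, -0.165) | 0.24 | Sides match the given sizes within a few mm |
| Tray | (0.748, -0.002) | 0.067 | 300 × 163 mm, as described |

The target box centre is about (0.628, -0.010). I'll start by moving to behind the lid.

>>> carry_out(
  rows=[
    [20,-35,0,0.03,1],
    [40,-71,0,0.06,1],
    [60,-107,0,0.1,1],
    [80,-142,0,0.14,1],
    [100,-178,0,0.18,1],
    [120,-214,0,0.22,1],
    [140,-249,0,0.26,1],
    [160,-285,0,0.3,1],
    [180,-320,0,0.33,1],
    [200,-356,0,0.36,1],
  ],
)

```text
time_s: 1.1
position: [0.389, 0.2121, 0.2082]
tool_rot: [0.065, -3.141, -0.0]
wrist_force: [0.8, 0.2, 0.2]
gripper_width: -0.0003
grip_force: 0.0
```

>>> carry_out(
  rows=[
    [22,-39,0,0.03,1],
    [44,-78,0,0.06,1],
    [66,-117,0,0.09,1],
    [88,-156,0,0.12,1],
    [110,-195,0,0.15,1],
    [132,-234,0,0.17,1],
    [154,-273,0,0.19,1],
    [176,-312,0,0.2,1],
    [194,-344,0,0.2,1],
    [202,-358,0,0.2,1],
  ],
)

```text
time_s: 2.1
position: [0.5912, -0.1474, 0.2071]
tool_rot: [0.373, -3.118, -0.001]
wrist_force: [-0.3, 0.2, 0.2]
gripper_width: -0.0003
grip_force: 0.0
```

>>> carry_out(
  rows=[
    [0,0,0,0,1],
    [0,0,-10,0,1],
    [0,0,-25,0,1],
    [0,0,-40,0,1],
    [0,0,-55,0,1],
    [0,0,-70,0,1],
    [0,0,-80,0,1],
    [0,0,-90,0,1],
    [0,0,-96,0,1],
    [0,0,-96,0,1],
  ],
)

```text
time_s: 3.1
position: [0.5902, -0.1442, 0.1115]
tool_rot: [0.376, -3.118, -0.001]
wrist_force: [-0.4, 0.5, 0.2]
gripper_width: 0.0
grip_force: 0.0
```

```bash
python3 - <<'E'
from h import *
s=snap("side","pics/side1.png"); cv2.imwrite("pics/side1c.png",cv2.resize(s["image"][60:220,220:420],None,fx=3,fy=3)[...,::-1])
o=manip.get_obs();print(o["time_s"],o["position"],o["tool_rot"],o["wrist_force"],o["gripper_width"])
E
```

```text
3.15 [ 0.59056049 -0.1443743   0.11228696] [ 3.76294403e-01 -3.11874496e+00 -4.07057301e-04] [ 0.6519763  -0.06146399  1.03321263] 0.00021846439388693354
```

View pics/side1c.png

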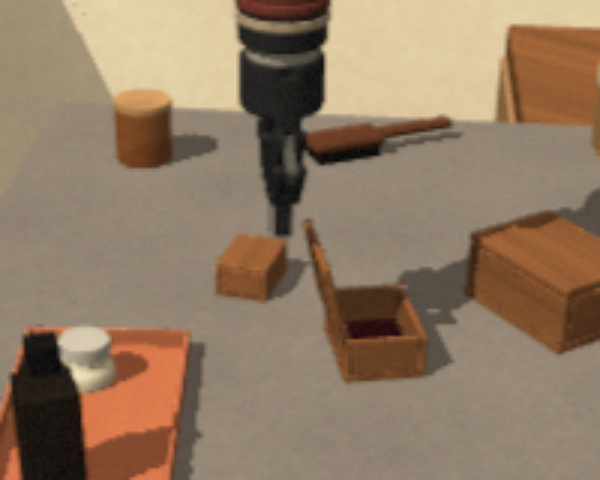

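The side crop shows the shut fingertips at crop px (285,235), just behind the leaning lid's edge at (308,222) and below it. I'll push the lid towards -x of the box.

>>> carry_out(
  rows=[
    [-5,-1,0,0,1],
    [-10,-2,0,0,1],
    [-15,-4,0,0,1],
    [-20,-5,0,0,1],
    [-25,-6,0,0,1],
    [-30,-7,0,0,1],
    [-35,-9,0,0,1],
    [-40,-10,0,0,1],
    [-45,-11,0,0,1],
    [-50,-12,0,0,1],
  ],
)

```text
time_s: 4.15
position: [0.5402, -0.1565, 0.1124]
tool_rot: [-0.376, 3.119, 0.0]
wrist_force: [-0.6, 0.0, -0.5]
gripper_width: -0.0001
grip_force: 0.0
```

>>> carry_out(
  rows=[
    [-5,-1,0,0,1],
    [-10,-2,0,0,1],
    [-15,-4,0,0,1],
    [-20,-5,0,0,1],
    [-25,-6,0,0,1],
    [-30,-7,0,0,1],
    [-35,-9,0,0,1],
    [-40,-10,0,0,1],
    [-45,-11,0,0,1],
    [-45,-11,0,0,1],
  ],
)

```text
time_s: 5.15
position: [0.4951, -0.1675, 0.1125]
tool_rot: [0.376, -3.119, -0.0]
wrist_force: [0.2, 0.5, -0.2]
gripper_width: 0.0
grip_force: 0.0
```

>>> carry_out(
  rows=[
    [0,0,10,0,1],
    [0,0,25,0,1],
    [0,0,40,0,1],
    [0,0,60,0,1],
    [5,-15,80,-0.1,0.5],
    [10,-40,90,-0.25,0.2],
    [15,-65,90,-0.4,0.0],
    [20,-90,90,-0.55,0.0],
    [25,-105,90,-0.7,0.0],
    [25,-115,90,-0.85,0.0],
  ],
)

```text
time_s: 6.15
position: [0.5213, -0.2839, 0.2037]
tool_rot: [0.953, 2.992, -0.001]
wrist_force: [0.3, 0.1, 0.1]
gripper_width: 0.0425
grip_force: 0.0
```

```bash
python3 - <<'E'
from h import *
s=snap("side","pics/side2.png");t=snap("top","pics/top2.png")
a=cv2.resize(s["image"][100:220,270:450],None,fx=3,fy=3);b=cv2.resize(t["image"][130:250,340:480],None,fx=3,fy=3)
cv2.imwrite("pics/c2.png",np.vstack([np.pad(a,((0,0),(0,0),(0,0))),cv2.resize(b,(540,463))])[:600,:,::-1] if False else np.hstack([cv2.resize(a,(400,267)),cv2.resize(b,(311,267))])[...,::-1])
o=manip.get_obs();print(o["time_s"],o["position"],o["tool_rot"],o["wrist_force"],o["gripper_width"])
E
```

```text
6.25 [ 0.52091479 -0.28369034  0.20350913] [ 9.47841427e-01  2.99415900e+00 -7.86501567e-04] [-1.32439343  0.6600725  -0.23225963] 0.04266337278244941
```

View pics/c2.png

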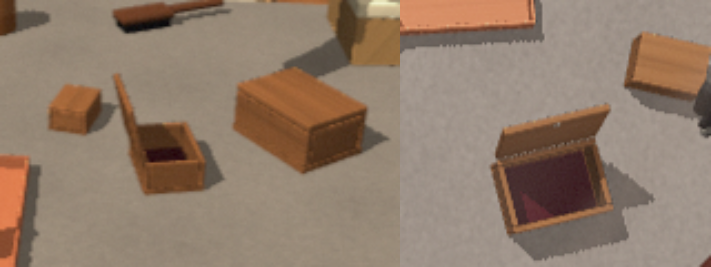

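Both views show the lid still open, at top crop px (550,130), and no force was felt. I'll check whether the tips passed over it by comparing images and projecting the tip.

```bash
python3 - <<'E'
from h import *
a=dict(np.load("pics/side1.npz"))
p=np.array([.5905,-.1444,.1123])
for d in(0,.017,.03): q=proj(a,p-[0,0,d]); print(d,q,(q-[220,60])*3)
# lid free edge corners: side crop2 and top crop, triangulate
t=dict(np.load("pics/side0.npz")); s=dict(np.load("pics/top0.npz"))
def tri(pt,ps):
    c1,d1=ray(s,*pt);c2,d2=ray(t,*ps); A=np.c_[d1,-d2]; k=np.linalg.lstsq(A,c2-c1,rcond=None)[0]; return (c1+k[0]*d1+c2+k[1]*d2)/2,np.linalg.norm(c1+k[0]*d1-c2-k[1]*d2)
print(tri((360+135/5,130+292/5),(290+240/6,120+180/6)),"+y top")
print(tri((360+372/5,130+240/5),(290+192/6,120+78/6)),"-y top")
# shape of finger tip: dark pixels near tip
im=a["image"][118:145,300:330].astype(int).sum(2)
for r in range(0,27,2): print(118+r,"".join("#" if x<150 else "." for x in im[r]))
b=dict(np.load("pics/top2.npz"));d=np.abs(b["image"].astype(int)-s["image"]).sum(2)[170:240,375:440]; print("changed",(d>60).sum())
E
```

```text
0 [312.43317653 144.98119208] [277.2995296  254.94357625]
0.017 [312.36588746 150.35251981] [277.09766238 271.05755942]
0.03 [312.31505129 154.4105003 ] [276.94515386 283.2315009 ]
(array([ 0.5427818 , -0.10438012,  0.12065028]), np.float64(0.0077283878104192506)) +y top
(array([ 0.56942493, -0.21009078,  0.11977097]), np.float64(0.0029711647419293006)) -y top
118 ........########...##.........
120 .........############.........
122 .........############.........
124 ..........##########..........
126 ..........##########..........
128 ...........######.............
130 ............#####.............
132 ............#####.............
134 ............####..............
136 ............####..............
138 ..............................
140 .......................#......
142 ..............................
144 ..............................
changed 0
```

```bash
python3 - <<'E'
from h import *
p=np.array([.521,-.2837,.2035])
out=[]
for n in("side","top","wrist"):
    s=snap(n,f"pics/{n}3.png"); im=s["image"].copy()
    if n!="wrist":
        for d in(0,.017,):
            q=proj(s,p-[0,0,d]); print(n,d,q); cv2.circle(im,tuple(int(x) for x in q),2,(0,255,0),-1)
        u,v=[int(x) for x in q]; im=im[max(0,v-80):v+60,u-70:u+70]
        out.append(cv2.resize(im,(270,270)))
    else: out.append(cv2.resize(im,(259,270)))
cv2.imwrite("pics/c3.png",np.hstack(out)[...,::-1])
E
```

```text
side 0 [340.155657    97.07117744]
side 0.017 [339.90930186 102.52217204]
top 0 [482.71880766 196.01533996]
top 0.017 [479.56748084 197.03239325]
```

View pics/c3.png

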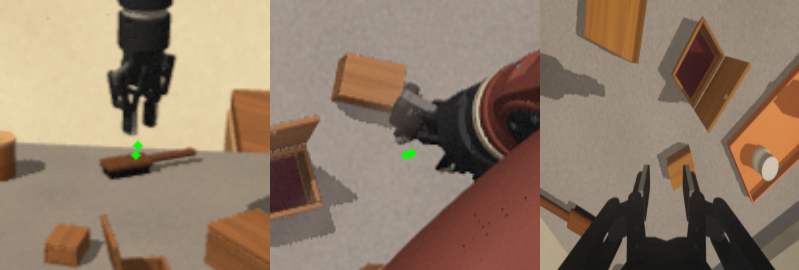

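```bash
python3 - <<'E'
from h import *
o=manip.get_obs(); print(o["time_s"],o["position"],o["joints"],o["tool_rot"])
s=dict(np.load("pics/top3.npz"));t=dict(np.load("pics/side3.npz"))
for n,x in(("top",s),("side",t)):
    z=dict(np.load(f"pics/{n}0.npz")); print(n,np.abs(z["camera_from_world"]-x["camera_from_world"]).max())
def tri(pt,ps):
    c1,d1=ray(s,*pt);c2,d2=ray(t,*ps); A=np.c_[d1,-d2]; k=np.linalg.lstsq(A,c2-c1,rcond=None)[0]; return (c1+k[0]*d1+c2+k[1]*d2)/2,np.linalg.norm(c1+k[0]*d1-c2-k[1]*d2)
print(tri((476,174),(336.5,91)))
# consistency of cameras on other objects: jar top, dish corners, mirror foot
T=dict(np.load("pics/side0.npz"));S=dict(np.load("pics/top0.npz"))
print("robot base top/side", proj(S,[0,0,0]),proj(T,[0,0,0]))
print("dish side",[onz(T,*p,.02)[:2].round(3) for p in[(306,259),(353,262),(355,235),(309,234)]])
print("tray side near",[onz(T,*p,.022)[:2].round(3) for p in[(276,234),(285,171)]])
a=s["image"][max(0,22):150]
im=cv2.resize(s["image"][130:230,420:540],(600,500),interpolation=2); im2=t["image"][20:110,290:390]
cv2.imwrite("pics/c4.png",np.hstack([im[:400,:400],cv2.resize(im2,(400,400),interpolation=2)])[...,::-1])
E
```

```text
6.4 [ 0.52082711 -0.28199057  0.20319767] [-7.16981745e-01  7.84658880e-02  6.07391483e-02  1.55252499e+00
  2.44160749e-04 -1.11569354e-01] [9.36344734e-01 2.99818502e+00 6.73722754e-06]
top 0.0
side 0.0
(array([ 0.54587616, -0.25871451,  0.23399744]), np.float64(0.028661915942814045))
robot base top/side [336.23527164 429.05629074] [530.08697431 218.94250877]
dish side [array([0.572, 0.24 ]), array([0.466, 0.24 ]), array([0.462, 0.14 ]), array([0.574, 0.147])]
tray side near [array([0.652, 0.157]), array([ 0.67 , -0.146])]
```

View pics/c4.png

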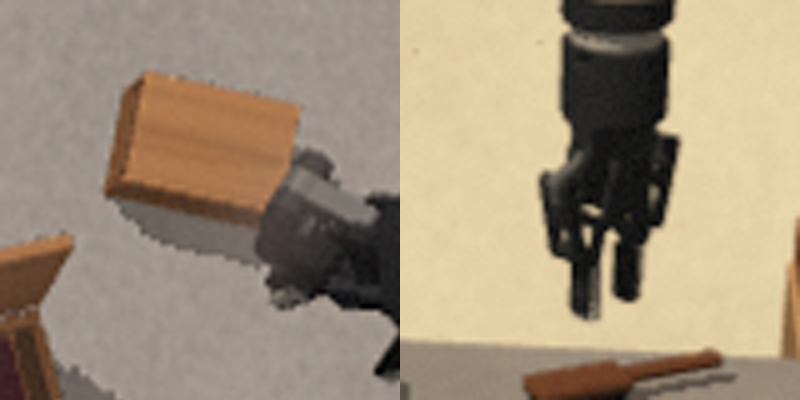

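The left crop shows the upper finger and body hiding the tips. The right crop shows the tips at about side px (336,91) and (347,87). That is roughly 12 px above where the nominal tips should project. I'll check the same offset in the start pictures.

```bash
python3 - <<'E'
from h import *
t=dict(np.load("pics/side0.npz"));s=dict(np.load("pics/top0.npz"))
p=np.array([.18845,.5693,.2077]); yv=np.array([.314,.948,0])
for k in(-.0495,0,.0495):
  for d in(-.02,.004,.017): q=p+yv*k-[0,0,d]; print(k,d,"side",proj(t,q).round(1),"top",proj(s,q).round(1))
im=t["image"].astype(int).sum(2)[240:345,540:610]
for r in range(0,105,4): print(240+r,"".join("#" if x<130 else "." for x in im[r]))
im=s["image"].astype(int).sum(2)[350:400,0:70]
for r in range(0,50,3): print(350+r,"".join("#" if x<150 else "." for x in im[r]))
E
```

```text
-0.0495 -0.02 side [555.  291.5] top [ 58.8 378.8]
-0.0495 0.004 side [550.4 303. ] top [ 66.  375.2]
-0.0495 0.017 side [548.  309.1] top [ 69.7 373.3]
0 -0.02 side [555.  314.2] top [ 33.7 369.9]
0 0.004 side [550.1 325.9] top [ 41.7 366.6]
0 0.017 side [547.6 332.1] top [ 45.8 364.8]
0.0495 -0.02 side [554.9 339.7] top [  8.8 361.1]
0.0495 0.004 side [549.8 351.6] top [ 17.4 358. ]
0.0495 0.017 side [547.2 357.8] top [ 21.9 356.3]
240 ..................####################################################
244 .....................#################################################
248 ....................##################################################
252 .....................#################################################
256 ....................##################################################
260 ...................######.......##############################........
264 .......................#.......##########################.............
268 ..................#######....#########.#.......###########............
272 .................########...############..........#####...
[... 1937 characters left out ...]
.........................
374 #.....................................................................
377 ##########............................................................
380 ##############################....................######..............
383 ######################################################................
386 ##################.....#########.#..#################.................
389 ##################....#######.......#################.................
392 ##################..################################..................
395 ##################################################....................
398 ########............#############################.....................
```

The start pictures fit the same thing: the tips are really about 39 mm higher than the nominal TCP geometry says (shut tips about 22 mm above the reported TCP). That also explains the tips passing over the lid. I'll retry behind the lid, lower.

>>> carry_out(
  rows=[
    [10,5,0,0.1,1],
    [25,20,0,0.2,1],
    [40,40,0,0.32,1],
    [55,65,0,0.44,1],
    [69,90,0,0.56,1],
    [69,115,0,0.68,1],
    [69,130,0,0.78,1],
    [69,138,0,0.85,1],
    [69,138,0,0.85,1],
    [69,138,0,0.85,1],
  ],
)

```text
time_s: 7.4
position: [0.5897, -0.1441, 0.2028]
tool_rot: [-0.377, 3.119, -0.0]
wrist_force: [0.1, 0.4, -0.0]
gripper_width: -0.0003
grip_force: 0.0
```

>>> carry_out(
  rows=[
    [0,0,-10,0,1],
    [0,0,-30,0,1],
    [0,0,-50,0,1],
    [0,0,-70,0,1],
    [0,0,-90,0,1],
    [0,0,-110,0,1],
    [0,0,-125,0,1],
    [0,0,-133,0,1],
    [0,0,-135,0,1],
    [0,0,-135,0,1],
  ],
)

```text
time_s: 8.4
position: [0.5898, -0.1446, 0.0677]
tool_rot: [-0.376, 3.119, -0.0]
wrist_force: [0.3, -0.6, -0.0]
gripper_width: -0.0001
grip_force: 0.0
```

```bash
python3 - <<'E'
from h import *
s=snap("side","pics/side5.png");t=snap("top","pics/top5.png");w=snap("wrist","pics/wrist5.png")
o=manip.get_obs();p=o["position"];print(o["time_s"],p,o["tool_rot"])
print(proj(s,p),proj(s,p+[0,0,.022]))
a=cv2.resize(s["image"][100:220,270:390],(400,400),interpolation=2);b=cv2.resize(t["image"][130:250,360:480],(400,400),interpolation=2)
cv2.imwrite("pics/c5.png",np.hstack([a,b])[...,::-1])
E
```

```text
8.55 [ 0.59028552 -0.14471482  0.06850808] [-3.76196149e-01  3.11759263e+00 -1.25027951e-03]
[312.34521248 158.62124378] [312.43132835 151.80575206]
```

View pics/c5.png

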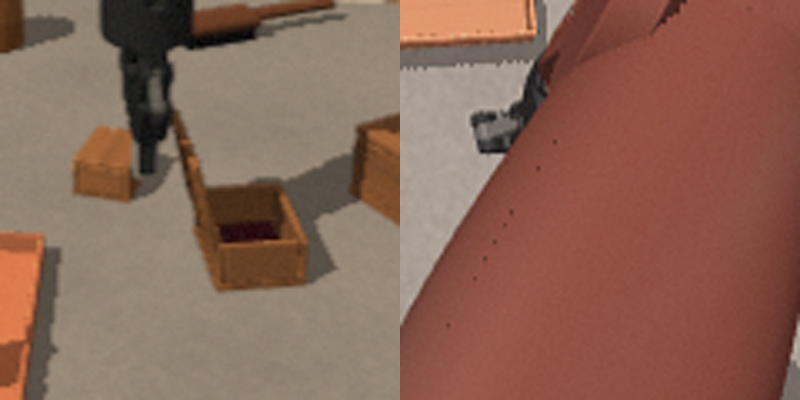

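The left crop shows the tip at (148,173), i.e. side px (314,152), matching the +22 mm tip model and now well below the lid's top at (178,112). I'll push again.

>>> carry_out(
  rows=[
    [-5,-1,0,0,1],
    [-10,-2,0,0,1],
    [-15,-4,0,0,1],
    [-20,-5,0,0,1],
    [-25,-6,0,0,1],
    [-30,-7,0,0,1],
    [-35,-9,0,0,1],
    [-40,-10,0,0,1],
    [-45,-11,0,0,1],
    [-50,-12,0,0,1],
  ],
)

```text
time_s: 9.55
position: [0.5392, -0.1565, 0.0674]
tool_rot: [0.376, -3.119, -0.0]
wrist_force: [0.2, -0.2, -0.1]
gripper_width: 0.0
grip_force: 0.1
```

>>> carry_out(
  rows=[
    [-5,-1,0,0,1],
    [-10,-2,0,0,1],
    [-15,-4,0,0,1],
    [-20,-5,0,0,1],
    [-25,-6,0,0,1],
    [-30,-7,0,0,1],
    [-35,-9,0,0,1],
    [-40,-10,0,0,1],
    [-45,-11,0,0,1],
    [-45,-11,0,0,1],
  ],
)

```text
time_s: 10.55
position: [0.4941, -0.1675, 0.0674]
tool_rot: [0.376, -3.119, -0.0]
wrist_force: [0.5, -0.5, 0.7]
gripper_width: 0.0004
grip_force: 0.0
```

>>> carry_out(
  rows=[
    [0,0,20,0,1],
    [0,0,50,0,1],
    [0,0,90,0,1],
    [0,0,120,0,0.5],
    [5,-15,120,-0.15,0.2],
    [10,-40,120,-0.29,0.0],
    [20,-65,120,-0.43,0.0],
    [30,-90,120,-0.57,0.0],
    [30,-110,120,-0.71,0.0],
    [30,-120,120,-0.85,0.0],
  ],
)

```text
time_s: 11.55
position: [0.5247, -0.289, 0.1869]
tool_rot: [-0.953, -2.993, -0.0]
wrist_force: [-0.1, 0.6, -0.0]
gripper_width: 0.0427
grip_force: 0.0
```

```bash
python3 - <<'E'
from h import *
s=snap("side","pics/side6.png");t=snap("top","pics/top6.png")
a=cv2.resize(s["image"][120:200,290:390],(500,400),interpolation=2);b=cv2.resize(t["image"][160:260,360:460],(300,300),interpolation=2)
c=np.zeros((400,800,3),np.uint8);c[:,:500]=a;c[:300,500:]=b;cv2.imwrite("pics/c6.png",c[...,::-1])
o=manip.get_obs();print(o["time_s"],o["position"],o["tool_rot"])
hsv=cv2.cvtColor(t["image"],cv2.COLOR_RGB2HSV);m=((hsv[...,1]>90)&(hsv[...,2]>40)&(hsv[...,0]<20)).astype(np.uint8)
for k in cv2.findContours(m[150:260,370:446].copy(),0,2)[0]:
    if cv2.contourArea(k)>300: print(cv2.approxPolyDP(k,3,True)[:,0].__add__([370,150]).tolist())
E
```

```text
11.65 [ 0.52450308 -0.28852521  0.18697746] [-9.48186780e-01 -2.99472522e+00 -1.73525205e-04]
[[428, 192], [381, 204], [389, 235], [436, 224]]
```

View pics/c6.png

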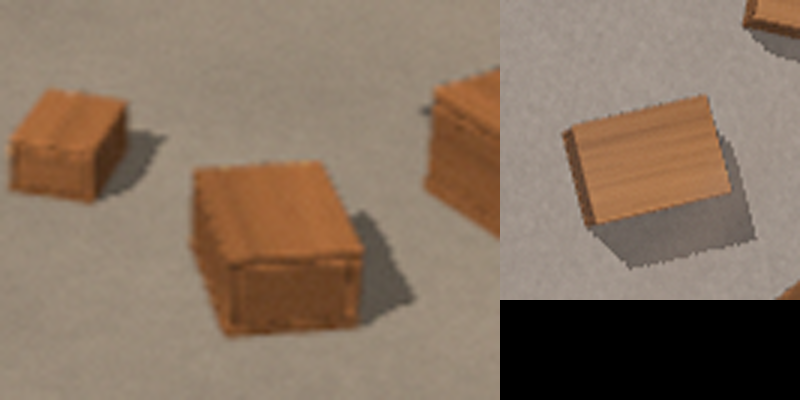

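Both views show the lid shut (side crop at (275,210), top crop at (650,160)) and the box unmoved. I've used all ten pictures, so from here I measure by numbers only.

```bash
cat >> h.py <<'E'
def box(s,roi,z=.053,thr=None):
    r0,r1,c0,c1=roi; im=s["image"][r0:r1,c0:c1]; hsv=cv2.cvtColor(im,cv2.COLOR_RGB2HSV)
    m=((hsv[...,1]>90)&(hsv[...,0]<20)&(hsv[...,2]>115)).astype(np.uint8)
    m=cv2.morphologyEx(m,cv2.MORPH_OPEN,np.ones((3,3)))
    for k in cv2.findContours(m,0,2)[0]:
        if cv2.contourArea(k)>400:
            W=np.array([onz(s,u+c0,v+r0,z)[:2] for u,v in k[:,0]+0.],np.float32); r=cv2.minAreaRect(W); b=cv2.boxPoints(r)
            e=[b[1]-b[0],b[2]-b[1]]; e=max(e,key=np.linalg.norm); e=e*np.sign(e[1])
            print("box c",np.round(r[0],4),"size",np.round(r[1],4),"yaw",round(float(np.arctan2(-e[0],e[1])),3))
def tips(s,roi):
    r0,r1,c0,c1=roi; m=(s["image"][r0:r1,c0:c1].astype(int).sum(2)<130).astype(np.uint8)
    for i in range(0,m.shape[0],2): print(r0+i,"".join(".#"[x] for x in m[i]))
E
python3 - <<'E'
from h import *
for f in("top6","top0"): s=dict(np.load(f"pics/{f}.npz"))
s=dict(np.load("pics/top6.npz")); box(s,(180,245,370,446))
t=dict(np.load("pics/side6.npz"))
g=lambda x,y:(290+x/5,120+y/5)
print([onz(t,*g(*p),.053)[:2].round(4) for p in[(193,170),(325,163),(362,258),(228,262)]])
E
```

```text
box c [ 0.4993 -0.1691] size [0.0798 0.1101] yaw 0.237
[array([ 0.5465, -0.2072]), array([ 0.4676, -0.2248]), array([ 0.4457, -0.112 ]), array([ 0.5209, -0.0997])]
```

>>> carry_out(
  rows=[
    [3,1,0,-0.14,0.2],
    [3,1,0,-0.28,0.2],
    [3,1,0,-0.42,0.2],
    [3,1,-20,-0.56,0.2],
    [3,1,-50,-0.66,0.2],
    [3,1,-80,-0.72,0.2],
    [3,1,-110,-0.72,0.2],
    [3,1,-125,-0.72,0.2],
    [3,1,-135,-0.72,0.2],
    [3,1,-135,-0.72,0.2],
  ],
)

```text
time_s: 12.65
position: [0.5274, -0.2858, 0.0519]
tool_rot: [-1.936, -2.473, -0.0]
wrist_force: [-0.1, -0.5, 0.9]
gripper_width: 0.0343
grip_force: 0.0
```

```bash
python3 - <<'E'
from h import *
s=snap("side","pics/side7.png");o=manip.get_obs();p=o["position"];print(o["time_s"],p,o["tool_rot"],o["wrist_force"])
for k in(-.024,.024):
  for z in(.022,.028): print(k,z,proj(s,p+[k*.972,k*.235,z]))
tips(s,(90,190,300,375))
E
```

```text
12.7 [ 0.52785159 -0.28638133  0.05303976] [1.93644644e+00 2.47323726e+00 6.37480767e-05] [-0.4576116  -0.73503751  0.63624408]
-0.024 0.022 [343.7612404  135.64981322]
-0.024 0.028 [343.85243697 133.89438429]
0.024 0.022 [328.60065806 136.50418279]
0.024 0.028 [328.65851719 134.74216385]
90 ...........................########################........................
92 ...........................########################........................
94 ...........................########################........................
96 ...........................########################........................
98 ...........................########################........................
100 ...........................########################........................
102 ..........................##########################............###........
104 ..........................############################.....................
106 .........................###########################.##.###................
108 ...................#......########################.....#####...............
110 ...........
[... 2484 characters left out ...]
............................................................
174 ...........................................................................
176 ...........................................................................
178 ...........................................................................
180 ...........................................................................
182 ...........................................................................
184 ...........................................................................
186 ...........................................................................
188 ...........................................................................
```

>>> carry_out(
  rows=[
    [0,0,-8,0,0.2],
    [0,0,-16,0,0.2],
    [0,0,-24,0,0.2],
    [0,0,-32,0,0.2],
    [0,0,-40,0,0.2],
    [0,0,-46,0,0.2],
    [0,0,-50,0,0.2],
    [-3,13,-52,0,0.2],
    [-6,26,-52,0,0.2],
    [-10,40,-52,0,0.2],
  ],
)

```text
time_s: 13.7
position: [0.5175, -0.2457, 0.0005]
tool_rot: [1.938, 2.472, 0.0]
wrist_force: [1.0, 0.6, -0.2]
gripper_width: 0.0344
grip_force: 0.0
```

>>> carry_out(
  rows=[
    [-1,4,0,0,0.2],
    [-2,8,0,0,0.2],
    [-3,12,0,0,0.2],
    [-4,16,0,0,0.2],
    [-5,20,0,0,0.2],
    [-6,24,0,0,0.2],
    [-7,28,0,0,0.2],
    [-8,32,0,0,0.2],
    [-9,36,0,0,0.2],
    [-10,40,0,0,0.2],
  ],
)

```text
time_s: 14.7
position: [0.5078, -0.2063, 0.0007]
tool_rot: [1.938, 2.472, -0.0]
wrist_force: [1.1, -3.6, 2.0]
gripper_width: 0.0341
grip_force: 1.8
```

```bash
python3 - <<'E'
from h import *
s=snap("top","pics/top8.png");t=snap("side","pics/side8.png");o=manip.get_obs();print(o["time_s"],o["position"],o["tool_rot"],o["wrist_force"])
box(s,(165,255,340,446))
E
```

```text
14.8 [ 5.07509681e-01 -2.05662341e-01  4.49374748e-04] [-1.93749879e+00 -2.47261986e+00 -6.54499315e-04] [ 0.38144739 -0.35734412  0.52939389]
box c [ 0.4548 -0.2049] size [0.0906 0.1056] yaw 1.542
box c [ 0.4923 -0.1426] size [0.0799 0.1099] yaw 0.24
```

The box follows well. I'll continue the curved push.

>>> carry_out(
  rows=[
    [-1,4,0,-0.006,0.2],
    [-2,8,0,-0.012,0.2],
    [-4,12,0,-0.018,0.2],
    [-5,16,0,-0.024,0.2],
    [-6,20,0,-0.03,0.2],
    [-7,24,0,-0.036,0.2],
    [-9,28,0,-0.042,0.2],
    [-10,32,0,-0.048,0.2],
    [-11,36,0,-0.054,0.2],
    [-12,40,0,-0.06,0.2],
  ],
)

```text
time_s: 15.8
position: [0.4955, -0.166, 0.0004]
tool_rot: [-2.012, -2.413, -0.0]
wrist_force: [1.0, -2.8, -0.3]
gripper_width: 0.0342
grip_force: 1.3
```

>>> carry_out(
  rows=[
    [-1,4,0,-0.006,0.2],
    [-2,8,0,-0.012,0.2],
    [-3,12,0,-0.018,0.2],
    [-4,16,0,-0.024,0.2],
    [-5,20,0,-0.03,0.2],
    [-6,24,0,-0.036,0.2],
    [-7,28,0,-0.042,0.2],
    [-8,32,0,-0.048,0.2],
    [-9,36,0,-0.054,0.2],
    [-10,40,0,-0.06,0.2],
  ],
)

```text
time_s: 16.8
position: [0.4855, -0.126, 0.0004]
tool_rot: [-2.084, -2.351, -0.0]
wrist_force: [0.9, -2.1, -1.0]
gripper_width: 0.034
grip_force: 1.0
```

```bash
python3 - <<'E'
from h import *
s=snap("top","pics/top9.png");o=manip.get_obs();print(o["time_s"],o["position"],o["tool_rot"],o["wrist_force"])
box(s,(165,255,290,446))
E
```

```text
16.85 [ 4.85384731e-01 -1.25475282e-01  4.00553774e-04] [-2.08342810e+00 -2.35090348e+00 -4.28062270e-04] [ 0.27030981  0.19281252 -0.22888291]
box c [ 0.4776 -0.0596] size [0.0802 0.1075] yaw 0.119
box c [ 0.5083 -0.1682] size [0.1671 0.2156] yaw 1.542
```

>>> carry_out(
  rows=[
    [-1,4,0,-0.006,0.2],
    [-2,8,0,-0.012,0.2],
    [-3,12,0,-0.018,0.2],
    [-4,16,0,-0.024,0.2],
    [-4,20,0,-0.03,0.2],
    [-5,24,0,-0.036,0.2],
    [-6,28,0,-0.042,0.2],
    [-7,32,0,-0.048,0.2],
    [-8,36,0,-0.053,0.2],
    [-8,40,0,-0.055,0.2],
  ],
)

```text
time_s: 17.85
position: [0.4774, -0.086, 0.0004]
tool_rot: [-2.147, -2.293, 0.0]
wrist_force: [-0.0, -1.6, -0.6]
gripper_width: 0.0343
grip_force: 1.0
```

>>> carry_out(
  rows=[
    [1,-8,0,0,0.2],
    [2,-20,0,0,0.2],
    [2,-30,5,0,0.2],
    [2,-30,30,0,0.2],
    [2,-30,60,0,0.2],
    [0,-30,100,0,0.2],
    [-10,-30,120,0.14,0.1],
    [-20,-30,120,0.28,0],
    [-30,-25,120,0.42,0],
    [-40,-15,120,0.56,0],
  ],
)

```text
time_s: 18.85
position: [0.4374, -0.1027, 0.1211]
tool_rot: [1.423, 2.8, 0.0]
wrist_force: [0.4, 0.0, -0.1]
gripper_width: 0.0429
grip_force: 0.0
```

```bash
python3 - <<'E'
from h import *
s=snap("top","pics/top10.png");t=snap("side","pics/side10.png");o=manip.get_obs();print(o["time_s"],o["position"],o["tool_rot"],o["wrist_force"])
box(s,(165,265,290,400))
E
```

```text
18.95 [ 0.43711449 -0.10164662  0.1209644 ] [1.42663384e+00 2.79866508e+00 4.20660795e-04] [ 0.5238095   0.44106854 -0.0964259 ]
box c [ 0.4732 -0.0196] size [0.0799 0.1095] yaw 0.067
```

The box sits exactly where planned. Next I go behind its near side.

>>> carry_out(
  rows=[
    [-10,5,0,0.14,-0.2],
    [-20,15,0,0.28,-0.2],
    [-30,30,0,0.42,-0.2],
    [-39,45,0,0.56,-0.2],
    [-39,60,0,0.7,-0.2],
    [-39,72,0,0.84,-0.2],
    [-39,77,0,0.96,-0.2],
    [-39,77,0,1.012,-0.2],
    [-39,77,0,1.012,-0.2],
    [-39,77,0,1.012,-0.2],
  ],
)

```text
time_s: 19.95
position: [0.399, -0.025, 0.1207]
tool_rot: [-0.099, 3.14, -0.0]
wrist_force: [0.4, 0.2, -0.6]
gripper_width: 0.0515
grip_force: 0.0
```

>>> carry_out(
  rows=[
    [0,0,-12,0,-0.2],
    [0,0,-26,0,-0.2],
    [0,0,-40,0,-0.2],
    [0,0,-54,0,-0.2],
    [0,0,-68,0,-0.2],
    [0,0,-82,0,-0.2],
    [0,0,-96,0,-0.2],
    [0,0,-108,0,-0.2],
    [0,0,-118,0,-0.2],
    [0,0,-121,0,-0.2],
  ],
)

```text
time_s: 20.95
position: [0.398, -0.0241, -0.0018]
tool_rot: [0.106, -3.139, -0.001]
wrist_force: [-0.5, -0.4, 1.0]
gripper_width: 0.0514
grip_force: 0.0
```

```bash
python3 - <<'E'
from h import *
s=snap("top","pics/top11.png");o=manip.get_obs();print(o["time_s"],o["position"],o["tool_rot"],o["wrist_force"],o["gripper_width"])
box(s,(165,265,290,400))
E
```

```text
21.0 [ 0.39809602 -0.02416273 -0.00161887] [ 1.05550999e-01 -3.13867633e+00 -9.23080060e-04] [-0.53189415  0.18188159 -0.07270836] 0.05136955487733265
box c [ 0.4224 -0.0912] size [0.1023 0.0855] yaw -0.004
box c [ 0.4286 -0.0227] size [0.0385 0.1142] yaw 1.199
box c [ 0.4737 -0.0195] size [0.079  0.1092] yaw 0.067
```

>>> carry_out(
  rows=[
    [5,0,0,0,-0.2],
    [10,1,0,0,-0.2],
    [15,1,0,0,-0.2],
    [19,1,0,0,-0.2],
    [23,1,0,0,-0.2],
    [27,2,0,0,-0.2],
    [31,2,0,0,-0.2],
    [35,2,0,0,-0.2],
    [40,3,0,0,-0.2],
    [45,3,0,0,-0.2],
  ],
)

```text
time_s: 22.0
position: [0.444, -0.0213, -0.0007]
tool_rot: [0.106, -3.14, -0.0]
wrist_force: [-4.2, 1.1, 2.9]
gripper_width: 0.0513
grip_force: 2.0
```

>>> carry_out(
  rows=[
    [4,0,0,0,-0.2],
    [8,1,0,0,-0.2],
    [12,1,0,0,-0.2],
    [16,1,0,0,-0.2],
    [20,1,0,0,-0.2],
    [24,2,0,0,-0.2],
    [28,2,0,0,-0.2],
    [32,2,0,0,-0.2],
    [36,2,0,0,-0.2],
    [40,3,0,0,-0.2],
  ],
)

```text
time_s: 23.0
position: [0.484, -0.0185, -0.0006]
tool_rot: [-0.105, 3.14, -0.0]
wrist_force: [-1.8, -0.8, -1.3]
gripper_width: 0.051
grip_force: 1.0
```

>>> carry_out(
  rows=[
    [4,0,0,0,-0.2],
    [8,1,0,0,-0.2],
    [12,1,0,0,-0.2],
    [16,1,0,0,-0.2],
    [20,1,0,0,-0.2],
    [24,2,0,0,-0.2],
    [28,2,0,0,-0.2],
    [32,2,0,0,-0.2],
    [36,2,0,0,-0.2],
    [40,3,0,0,-0.2],
  ],
)

```text
time_s: 24.0
position: [0.524, -0.0155, -0.0006]
tool_rot: [-0.105, 3.14, -0.0]
wrist_force: [-1.2, -0.8, -0.2]
gripper_width: 0.0511
grip_force: 0.8
```

```bash
python3 - <<'E'
from h import *
s=snap("top","pics/top12.png");t=snap("side","pics/side12.png");o=manip.get_obs();print(o["time_s"],o["position"],o["tool_rot"],o["wrist_force"],o["gripper_width"])
box(s,(150,230,290,400))
E
```

```text
24.1 [ 5.24426623e-01 -1.53787616e-02 -3.60891368e-04] [-1.05670905e-01  3.13890043e+00  4.91710701e-05] [-0.01965038  0.26049532  0.70136911] 0.050946873710079554
box c [ 0.5543 -0.0406] size [0.1879 0.2116] yaw 0.007
```

>>> carry_out(
  rows=[
    [4,0,0,0,-0.2],
    [8,1,0,0,-0.2],
    [12,1,0,0,-0.2],
    [16,1,0,0,-0.2],
    [20,1,0,0,-0.2],
    [24,2,0,0,-0.2],
    [28,2,0,0,-0.2],
    [32,2,0,0,-0.2],
    [36,2,0,0,-0.2],
    [40,3,0,0,-0.2],
  ],
)

```text
time_s: 25.1
position: [0.564, -0.0125, -0.0006]
tool_rot: [-0.105, 3.14, -0.0]
wrist_force: [-4.8, 0.1, 2.5]
gripper_width: 0.0508
grip_force: 1.9
```

>>> carry_out(
  rows=[
    [1,0,0,0,-0.2],
    [2,0,0,0,-0.2],
    [3,0,0,0,-0.2],
    [4,0,0,0,-0.2],
    [5,0,0,0,-0.2],
    [6,0,0,0,-0.2],
    [7,0.5,0,0,-0.2],
    [8,0.5,0,0,-0.2],
    [9,0.5,0,0,-0.2],
    [10,0.5,0,0,-0.2],
  ],
)

```text
time_s: 26.1
position: [0.5737, -0.0118, -0.0006]
tool_rot: [0.106, -3.14, -0.0]
wrist_force: [-3.2, 0.4, 0.7]
gripper_width: 0.0512
grip_force: 1.4
```

>>> carry_out(
  rows=[
    [0.5,0,0,0,-0.2],
    [1,0,0,0,-0.2],
    [1.5,0,0,0,-0.2],
    [2,0,0,0,-0.2],
    [2.5,0,0,0,-0.2],
    [3,0,0,0,-0.2],
    [3.5,0,0,0,-0.2],
    [4,0,0,0,-0.2],
    [4,0,0,0,-0.2],
    [4,0,0,0,-0.2],
  ],
)

```text
time_s: 27.1
position: [0.5777, -0.0119, -0.0006]
tool_rot: [-0.106, 3.14, 0.0]
wrist_force: [-1.5, -0.1, -0.0]
gripper_width: 0.0514
grip_force: 0.6
```

```bash
python3 - <<'E'
from h import *
s=snap("top","pics/top13.png");t=snap("side","pics/side13.png");o=manip.get_obs();print(o["time_s"],o["position"],o["wrist_force"],o["joint_efforts"].round(1))
E
```

```text
27.2 [ 5.77762723e-01 -1.19048107e-02 -5.28029640e-04] [-1.44475327  0.54434335 -0.80678657] [ -0.  -54.4  49.2  -0.4   0.1   0. ]
```

>>> carry_out(
  rows=[
    [0.4,0,0,0,-0.2],
    [0.8,0,0,0,-0.2],
    [1.2,0,0,0,-0.2],
    [1.6,0,0,0,-0.2],
    [2,0,0,0,-0.2],
    [2.4,0,0,0,-0.2],
    [2.8,0,0,0,-0.2],
    [3,0,0,0,-0.2],
    [3,0,0,0,-0.2],
    [3,0,0,0,-0.2],
  ],
)

```text
time_s: 28.2
position: [0.5788, -0.0118, -0.0006]
tool_rot: [0.105, -3.136, -0.0]
wrist_force: [-13.4, -0.1, 8.1]
gripper_width: 0.0516
grip_force: 6.5
```

The force rose to 13 N and the tool stalled, so the box is seated against the tray. I'll back off, lift and check.

>>> carry_out(
  rows=[
    [-1,0,0,0,-0.2],
    [-3,0,0,0,-0.2],
    [-8,0,0,0,-0.2],
    [-20,-1,0,0,-0.2],
    [-40,-2,0,0,-0.2],
    [-60,-3,10,0,-0.2],
    [-80,-4,40,0,-0.2],
    [-90,-10,80,0,-0.2],
    [-100,-40,110,0,-0.2],
    [-110,-80,130,0,-0.2],
  ],
)

```text
time_s: 29.2
position: [0.4712, -0.0921, 0.1324]
tool_rot: [-0.11, 3.136, -0.002]
wrist_force: [1.0, 0.3, 0.3]
gripper_width: 0.0515
grip_force: 0.0
```

>>> carry_out(
  rows=[
    [0,-40,20,0,-0.2],
    [0,-80,30,0,-0.2],
    [0,-120,30,0,-0.2],
    [0,-160,30,0,-0.2],
    [0,-200,30,0,-0.2],
    [0,-230,30,0,-0.2],
    [0,-250,30,0,-0.2],
    [0,-250,30,0,-0.2],
    [0,-250,30,0,-0.2],
    [0,-250,30,0,-0.2],
  ],
)

```text
time_s: 30.2
position: [0.4708, -0.341, 0.1596]
tool_rot: [-0.107, 3.14, 0.0]
wrist_force: [-1.2, -0.2, -0.8]
gripper_width: 0.051
grip_force: 0.0
```

```bash
python3 - <<'E'
from h import *
s=snap("top","pics/top14.png");t=snap("side","pics/side14.png");o=manip.get_obs();print(o["time_s"],o["position"],o["wrist_force"])
box(s,(151,230,290,400))
z=dict(np.load("pics/top0.npz"))
im=s["image"]
for u in(318,330,340,350,360): print(u,[(v,im[v,u].tolist()) for v in range(140,156,1)])
d=np.abs(im.astype(int)-z["image"]).sum(2)>60
for n,(a,b,c,e) in dict(dish=(175,235,240,290),bottle=(78,122,283,318),jar=(88,122,355,388),mirror=(95,178,125,215)).items(): print(n,d[a:b,c:e].sum())
E
```

```text
30.3 [ 0.47089657 -0.34092943  0.15966138] [-0.85035252 -0.06453663 -0.29763413]
box c [ 0.6175 -0.0087] size [0.0554 0.1112] yaw 0.01
318 [(140, [148, 90, 65]), (141, [150, 92, 67]), (142, [168, 119, 75]), (143, [160, 111, 69]), (144, [156, 107, 68]), (145, [159, 107, 69]), (146, [172, 119, 74]), (147, [168, 114, 72]), (148, [153, 102, 62]), (149, [149, 99, 62]), (150, [168, 111, 70]), (151, [163, 111, 69]), (152, [143, 92, 59]), (153, [130, 83, 48]), (154, [127, 81, 46]), (155, [115, 73, 41])]
330 [(140, [150, 92, 64]), (141, [145, 92, 62]), (142, [147, 100, 63]), (143, [155, 107, 68]), (144, [159, 108, 68]), (145, [159, 108, 68]), (146, [158, 107, 67]), (147, [150, 103, 66]), (148, [143, 95, 60]), (149, [148, 99, 63]), (150, [155, 105, 67]), (151, [162, 111, 71]), (152, [164, 113, 72]), (153, [161, 111, 72]), (154, [164, 112, 74]), (155, [163, 111, 70])]
340 [(140, [117, 69, 48]), (141, [139, 93, 62]), (142, [152, 102, 67]), (143, [157, 106, 66]), (144, [156, 103, 65]), (145, [154, 105, 66]), (146, [155, 105, 66]), (147, [143, 95, 59]), (148, [142, 96, 60]), (149, [151, 103, 67]),
[... 211 characters left out ...]
, (143, [156, 106, 67]), (144, [154, 105, 66]), (145, [152, 102, 65]), (146, [151, 101, 65]), (147, [144, 97, 61]), (148, [149, 103, 64]), (149, [154, 105, 67]), (150, [160, 108, 68]), (151, [166, 113, 72]), (152, [158, 107, 65]), (153, [158, 107, 70]), (154, [159, 109, 68]), (155, [166, 114, 74])]
360 [(140, [162, 107, 71]), (141, [151, 103, 65]), (142, [156, 105, 67]), (143, [155, 104, 67]), (144, [150, 103, 65]), (145, [151, 102, 65]), (146, [144, 95, 60]), (147, [147, 99, 63]), (148, [154, 105, 68]), (149, [154, 106, 68]), (150, [160, 109, 70]), (151, [160, 108, 69]), (152, [149, 99, 61]), (153, [155, 106, 66]), (154, [163, 111, 70]), (155, [167, 115, 74])]
dish 0
bottle 1
jar 0
mirror 0
```

```bash
python3 - <<'E'
from h import *
s=dict(np.load("pics/top14.npz")); hsv=cv2.cvtColor(s["image"],cv2.COLOR_RGB2HSV)
m=(hsv[...,1]>90)&(hsv[...,0]<20)&(hsv[...,2]>115); m[200:]=0
P=np.array([onz(s,u+.5,np.nonzero(m[:,u])[0].max()+1,.053)[:2] for u in range(324,364,2)])
k=np.polyfit(P[:,1],P[:,0],1); print("near edge",k,"x at y=-.01",np.polyval(k,-.01),"resid",np.abs(np.polyval(k,P[:,1])-P[:,0]).max())
for v in range(154,172,4):
    u=np.nonzero(m[v,290:400])[0]+290; print(v,onz(s,u.min(),v+.5,.053)[:2].round(4),onz(s,u.max()+1,v+.5,.053)[:2].round(4))
# far edge: hue change vs tray (rows 136-146)
for u in(325,345,360): print(u,[tuple(hsv[v,u]) for v in range(134,145)])
E
```

```text
near edge [-0.07549179  0.58892491] x at y=-.01 0.5896798324492376 resid 0.001172902198221526
154 [0.6362 0.0471] [ 0.6372 -0.0622]
158 [0.6266 0.0447] [ 0.6276 -0.0645]
162 [0.6169 0.0446] [ 0.6179 -0.0645]
166 [0.6073 0.0446] [ 0.6083 -0.0644]
170 [0.5977 0.0445] [ 0.5987 -0.0667]
325 [(np.uint8(9), np.uint8(144), np.uint8(147)), (np.uint8(10), np.uint8(146), np.uint8(150)), (np.uint8(9), np.uint8(149), np.uint8(147)), (np.uint8(10), np.uint8(148), np.uint8(150)), (np.uint8(9), np.uint8(144), np.uint8(149)), (np.uint8(10), np.uint8(150), np.uint8(148)), (np.uint8(10), np.uint8(145), np.uint8(149)), (np.uint8(9), np.uint8(145), np.uint8(146)), (np.uint8(12), np.uint8(147), np.uint8(151)), (np.uint8(13), np.uint8(143), np.uint8(155)), (np.uint8(13), np.uint8(145), np.uint8(158))]
345 [(np.uint8(11), np.uint8(136), np.uint8(208)), (np.uint8(10), np.uint8(135), np.uint8(210)), (np.uint8(11), np.uint8(135), np.uint8(211)), (np.uint8(11), np.uint8(135), np.uint8(210)), (np.uint8(10), np.uint8(133), np.uint8(211)), (np.uint8(11), np.uint8(134), np.uint8(213)), (np.uint8(10), np.uint8(141), np.uint8(186)), (np.uint8(12), np.uint8(145), np.uint8(153)), (np.uint8(13), np.uint8(150), np.uint8(151)), (np.uint8(13), np.uint8(149), np.uint8(157)), (np.uint8(13), np.uint8(145), np.uint8(155))]
360 [(np.uint8(11), np.uint8(134), np.uint8(210)), (np.uint8(10), np.uint8(137), np.uint8(208)), (np.uint8(11), np.uint8(135), np.uint8(209)), (np.uint8(11), np.uint8(137), np.uint8(209)), (np.uint8(11), np.uint8(137), np.uint8(211)), (np.uint8(10), np.uint8(138), np.uint8(199)), (np.uint8(12), np.uint8(143), np.uint8(162)), (np.uint8(13), np.uint8(145), np.uint8(151)), (np.uint8(13), np.uint8(145), np.uint8(156)), (np.uint8(13), np.uint8(145), np.uint8(155)), (np.uint8(13), np.uint8(144), np.uint8(150))]
```

```bash
python3 -c "
from rig import manip
print(manip.close_job())"
```

```text
the job is handed in; nothing more can be done
None
```

The lid is shut and the box was pushed, not lifted, until its hinged side seated against the tray's near edge, about halfway along (within a few mm by the top camera); the soap dish, bottle, jar and mirror look unmoved in the top view, and the job was handed in at about 30 s.

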